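# Pack up the stall's two-burner stove

## Task

Shut the stove up for the night: push both upright wind shields down flat over the grate, and only then swing the lid over and press it fully shut. Just push with the fingers; do not pick anything up or shove the stove along the counter, and leave the things around it where they stand.

Things in the scene. Friction and masses are not known exactly. Their poses are not given: they have to be found in the camera images.
- stove: two-burner portable gas stove, cold, its gas disconnected, a shallow grey sheet-steel case 260 deep (x) x 450 wide (y) x 80 tall, about 5.5 kg, standing loose on rubber feet. Origin: centre of its underside. Its x axis points from the front (two black knobs, carrying handle) to the back where the lid is hinged, y to its left side, z up; the front faces the robot, turned by up to 0.3 rad.
- left_shield (a joint): hinge of the left wind shield: bare sheet-steel flap, 185 long, 126 high, 3 thick with a 7 mm rolled free edge, hinged along the top of the stove's left side. 0 = folded flat inwards over the grate, about 1.57 = upright, 1.75 = leaning outwards (its stop). The hinge is stiff: the flap stays where it is left, and takes about 2 N at 90 mm from the hinge to fold.
- right_shield (a joint): the same for the right wind shield, the mirror image on the stove's right side; flat, the two flaps do not meet (160 mm gap).
- left_shield_hinge (a point): middle of the left shield's hinge line, 83 above the stove's underside, 205 left of its middle. The line runs along the stove's x axis.
- right_shield_hinge (a point): middle of the right shield's hinge line, the mirror image.
- left_shield_edge (a point): middle of the left shield's free edge, 126 from its hinge line.
- right_shield_edge (a point): middle of the right shield's free edge.
- lid (a joint): hinge of the stove's lid: grey sheet-steel cover, 264 long from hinge to free edge, 454 wide, 24 deep over its outside, hinged along the back top edge. 0 = shut, 1.57 = standing upright, 1.75 = its stop. The hinge is stiff: the lid stays at whatever angle it is left, and at 190 mm from the hinge takes about 6 N to swing when upright, 3 N half-way and 1 to 2 N when nearly shut. A shield that still stands up blocks it.
- lid_hinge (a point): middle of the lid's hinge line, at the back top edge of the case, 83 above the stove's underside, 130 behind its middle. The line runs along the stove's y axis. The lid's outer face lies 24 from the plane through this line and the lid's rim (behind that plane with the lid up, above it with the lid shut).
- lid_edge (a point): middle of the lid's free edge, on its outer face; about 345 above the counter when the lid stands upright, 107 when shut.
- chestnut_tray: bystander: clear open tray of chestnuts, 130 x 100 x 42, left of the stove; origin at the centre of its underside
- ginkgo_tray: bystander: clear open tray of ginkgo nuts, 130 x 100 x 42, behind the stove; origin at the centre of its underside
- gas_can: bystander: white screw-top gas can, 108 across, 104 tall, right of the stove; origin at the centre of its underside
- jar: bystander: clear jar with a screw cap, 104 across, 155 tall, left of and beyond the stove; origin at the centre of its underside
- mug: bystander: white mug, 80 across, 85 tall, to the right of the stove's front; origin at the centre of its underside
- scoop: bystander: aluminium nut scoop with wooden handle, 200 long, 35 tall, lying behind the stove; origin under the back of its blade
- pan_brush: bystander: brush with wooden handle, 200 long, 20 tall, lying to the left of the stove's front; origin at the centre of its underside

How it is judged:
By the outcome, as a careful person would: the job done as asked, in the order asked, and still so for the second after the job is handed in, with the robot touching nothing.
It also fails if it takes over 67 s, if anything falls off the work surface, if the arm or the gripper's body presses on something with over 40 N, if the wrist force passes 120 N, or if a joint passes its speed limit or range.

## Robot

A 6-joint arm with a two-finger parallel gripper is mounted at the origin on the work surface. World frame = base frame: x ahead of the robot, y to its left, z up, the work surface at z = 0. Lengths are in m, angles in rad, forces in N, time in s.
With the tool pointing down it reaches from about 0.35 to 0.975 m from the base axis. Payload 4.9 kg.
Tool frame: the origin (TCP) lies on the centre line of the jaws, within the pads' length; the fingertips stand 11 mm ahead of it and the grasp point (between the pads) lies 8 mm behind it; z points along the fingers, y is the direction in which the jaws open and shut (so a half turn about z gives the same grasp; the last joint's range is limited). The gripper opens to 85 mm and grips with 20 to 120 N. Pads are 22 mm wide; open, the fingers measure 114 mm over their backs; the gripper's body (76 mm by 85 mm) begins 54 mm behind the grasp point. The pads swing forward as they close: fully open they stand 13 mm farther back than shut.
Start: joints at [1.183, 0.053, 1.613, -0, 1.476, -0.119], TCP at [0.166, 0.603, 0.242] pointing down, gripper open.
Joint ranges: [-3.01, 3.01], [-1.01, 2.22], [0.06, 2.58], [-1.02, 4.17], [0.09, 2.62], [-3.14, 3.14]. Speed limits (rad/s): [2.57, 2.57, 3.14, 3.14, 3.14, 3.14].

## Interface

Orientations are given as a rotation vector (axis times angle).
In Python, from station import ctrl gives the robot as it stands.
- The arm moves only by the shell command python3 -m crank 'ROWS' [OPENING] [FORCE]. ROWS is JSON, a list of rows, each an object of numbers: "x", "y", "z": the shift along the tool's x, y, z as a fraction of full scale; "roll": the turn about the tool's z as a fraction of full scale. In form: [{"x": .., "y": .., "z": .., "roll": ..}, ...]. A call has 1 to 10 rows; each row shifts and turns the commanded pose from where the row before left it, along the tool's axes as they then stand; what a row does not reach is not made up. Full scale, the value 1, is 0.06 m for a shift and 0.12 rad for a turn. A row lasts 1/8 s, in which the tool goes at most 62.5 mm and 10.7 degrees, less where a joint would pass 70% of its speed; a pose out of reach is approached as far as the arm can. A call with a number of a shift or a turn outside -1 to 1 is refused whole. A call with a gripper value outside its range is refused whole. OPENING is the closure, from 0 (fully open) to 1 (shut), set as the call begins (- or left out, the last holds). The fingers move at their own pace and stop on an object; FORCE is the grip in N (left out, the last holds). Time passes only in rows, so rows that do not move let the fingers close. It gives the time, the measured TCP pose, the force and the opening at its end, in the units of the state.
- ctrl.get_obs(): the state, without advancing time (a new reading comes with each control period).
- ctrl.get_image(name): name is "scene" or "top"; returns a dict with "img" (480x640x3 uint8, red, green, blue), "K" (3x3 intrinsics, pixels), "rvec" (rotation vector, rad) and "tvec" (3), from world to camera coordinates, as OpenCV has them. Camera axes: x right, y down, z forward; pixel columns grow to the right and rows downward; lengths in m; the calibration is good to about 2 mm. A picture is of the moment at which its call begins. There is no depth.
- ctrl.finish_job(): hands the job in, once; it reports no verdict.
The state is a dict: "t": time; "q": joint angles; "dq": joint speeds; "effort": joint torques, N m; "tool_pos": TCP position; "tool_rot": TCP orientation; "contact_force": force on the tool from outside, world axes, zero at the start; "wrist_torque": the same for the moment, N m; "opening": finger opening in m.
Only numpy, scipy, OpenCV 4.12 (cv2) and the standard library are available. Lean on these libraries where they do the work, as an engineer would, in place of code of your own. Each camera call takes 0.05 s, during which the arm holds its last target.

## Working session

There is one attempt and no reset: what is moved stays moved. The work goes in short steps, Python scripts to look and compute and a shell command to move; the robot and the scene stay as the last step left them, time stands still between calls to the robot, and variables do not carry over. Pictures are saved under pics/ and viewed, and the job is handed in when it is done.

```bash
ls; mkdir -p pics
python3 - <<'E'
from station import ctrl
import cv2
o=ctrl.get_obs()
print({k:(v if not hasattr(v,'round') else v) for k,v in o.items()})
for n in("scene","top"):
    d=ctrl.get_image(n); cv2.imwrite(f"pics/{n}0.png",d["img"][:,:,::-1]); print(n,d["K"],d["rvec"],d["tvec"])
E
```

```text
pics
{'t': 0.0, 'q': array([ 1.18299384e+00,  5.33719796e-02,  1.61425942e+00,  6.23082620e-06,
        1.47599760e+00, -1.18980078e-01]), 'dq': array([-0.00068014,  0.00186216,  0.0012897 ,  0.00033618, -0.00152464,
        0.00055164]), 'effort': array([-6.26243855e-04, -3.93680012e+01, -3.70179248e+01, -1.15987314e-04,
        7.08090258e-03,  2.49888609e-05]), 'tool_pos': array([0.16576082, 0.60201099, 0.24107427]), 'tool_rot': array([-4.20926444e-01, -3.11274329e+00,  3.09359964e-03]), 'contact_force': array([-0.00712647, -0.27967269, -0.82204394]), 'wrist_torque': array([0.02301504, 0.06174389, 0.02198703]), 'opening': 0.08535233759952593}
scene [[438.5364958    0.         324.25666903]
 [  0.         438.5364958  235.43635278]
 [  0.           0.           1.        ]] [ 2.57432752  0.17581588 -0.03231816] [-0.56097976  0.052429    1.19511576]
top [[588.10356399   0.         322.27317719]
 [  0.         588.10356399 243.09632222]
 [  0.           0.           1.        ]] [ 2.12856207 -2.13079318  0.17850277] [0.0612562  0.5430328  1.44726617]
```

View pics/scene0.png

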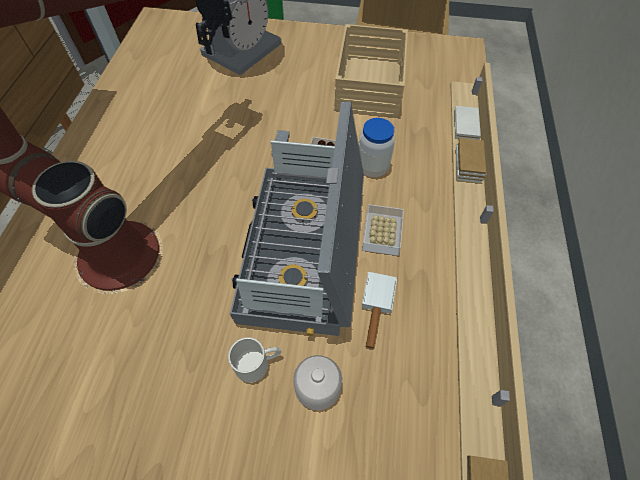

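View pics/top0.png

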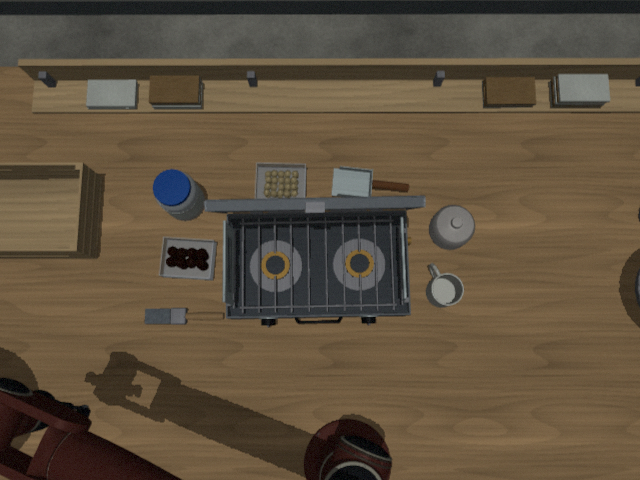

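The top view shows the stove almost square to the robot. Its case front runs from about (228,318) to (409,315), the shields are edge-on at columns ~228 and ~405, and the lid is upright at rows ~200-212. I'll zoom in and measure.

```bash
cat > h.py <<'E'
import numpy as np, cv2
from station import ctrl
def ray(d,uv):
    K,R,t=np.array(d["K"]),cv2.Rodrigues(np.array(d["rvec"]))[0],np.array(d["tvec"])
    c=-R.T@t; v=R.T@np.linalg.inv(K)@np.array([uv[0],uv[1],1.]); return c,v
def onz(d,uv,z):
    c,v=ray(d,uv); return c+v*(z-c[2])/v[2]
def proj(d,P):
    return cv2.projectPoints(np.array(P,float).reshape(-1,3),np.array(d["rvec"]),np.array(d["tvec"]),np.array(d["K"]),None)[0].reshape(-1,2)
def tri(d1,a,d2,b):
    c1,v1=ray(d1,a);c2,v2=ray(d2,b)
    s=np.linalg.lstsq(np.c_[v1,-v2],c2-c1,rcond=None)[0]
    p,q=c1+v1*s[0],c2+v2*s[1]; return (p+q)/2,np.linalg.norm(p-q)
E
python3 - <<'E'
import cv2
a=cv2.imread("pics/top0.png")[180:340,190:500]; cv2.imwrite("pics/topz.png",cv2.resize(a,None,fx=2.5,fy=2.5,interpolation=cv2.INTER_CUBIC))
a=cv2.imread("pics/scene0.png")[95:345,220:410]; cv2.imwrite("pics/scz.png",cv2.resize(a,None,fx=2.4,fy=2.4,interpolation=cv2.INTER_CUBIC))
E
```

```text
(no output)
```

View pics/topz.png

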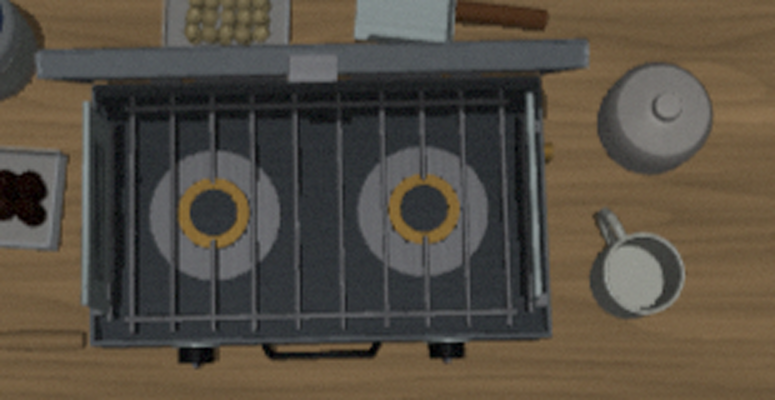

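View pics/scz.png

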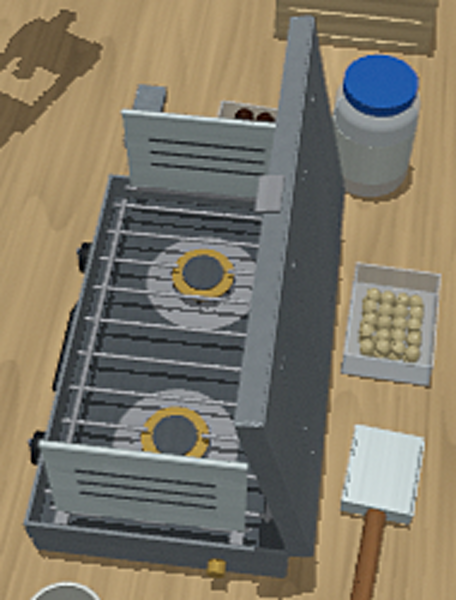

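Run:
```python
from h import *
d=ctrl.get_image("top"); s=ctrl.get_image("scene")
f=lambda u,v:(190+u/2.5-.3,180+v/2.5-.3)
g=lambda u,v:(220+u/2.4-.3,95+v/2.4-.3)
P=lambda n,p:print(n,np.round(p,3))
for n,uv,z in[("FL",(92,343),.08),("FR",(551,338),.08),("lidL",(37,52),.345),("lidR",(588,40),.345),("lidLf",(40,78),.345),("lidRf",(588,66),.345),
 ("LSb",(88,103),.209),("LSf",(86,303),.209),("RSb",(530,95),.209),("RSf",(535,295),.209)]: P(n,onz(d,f(*uv),z))
FL=onz(d,f(92,343),.08);FR=onz(d,f(551,338),.08)
P("width",np.linalg.norm(FL-FR)); P("yaw",np.arctan2(*(-(FL-FR)[:1],(FL-FR)[1:2])))
for n,a,b in[("LSf",(86,303),(126,113)),("RSf",(535,295),(45,445)),("RSb",(530,95),(246,466)),("lidR",(588,66),(238,425)),("lidL",(40,78),(292,18))]:
  q,e=tri(d,f(*a),s,g(*b)); P(n,np.r_[q,e])
# scene on z .08 front corners
P("sFL",onz(s,g(112,178),.08));P("sFR",onz(s,g(26,525),.08))
# bystanders
for n,uv,z in[("can top",(655,115),.104),("mug",(643,272),.085),("jar",(0,0),.155)]: P(n,onz(d,f(*uv),z))
P("jar",onz(d,(173,187),.155));P("ch",onz(d,(189,259),.02));P("can handle mug",onz(d,f(602,225),.05))
P("ginkF",onz(d,f(165,45),.042)); P("scoop",onz(d,f(455,12),.02))
```

```text
FL [0.355 0.294 0.08 ]
FR [ 0.36  -0.153  0.08 ]
lidL [0.581 0.301 0.345]
lidR [ 0.59  -0.151  0.345]
lidLf [0.559 0.298 0.345]
lidRf [ 0.568 -0.151  0.345]
LSb [0.567 0.282 0.209]
LSf [0.385 0.278 0.209]
RSb [ 0.573 -0.121  0.209]
RSf [ 0.391 -0.121  0.209]
width 0.446
yaw [0.01]
LSf [0.387 0.28  0.203 0.003]
RSf [ 0.393 -0.122  0.198  0.002]
RSb [ 0.575 -0.121  0.206  0.001]
lidR [ 0.571 -0.151  0.339  0.003]
lidL [0.561 0.299 0.341 0.003]
sFL [0.358 0.291 0.08 ]
sFR [ 0.365 -0.154  0.08 ]
can top [ 0.576 -0.257  0.104]
mug [ 0.424 -0.243  0.085]
jar [0.679 0.378 0.155]
jar [0.661 0.418 0.155]
ch [0.507 0.404 0.02 ]
can handle mug [ 0.474 -0.211  0.05 ]
ginkF [0.663 0.233 0.042]
scoop [ 0.704 -0.069  0.02 ]
```

```bash
python3 -m crank '[{"roll":-0.8},{"roll":-0.8},{"roll":-0.8},{"x":0},{"x":0}]' 1 60
```

```text
validation failed for argument at $[0]...
```

```bash
python3 -m crank '[{"x":0,"y":0,"z":0,"roll":-0.8},{"x":0,"y":0,"z":0,"roll":-0.8},{"x":0,"y":0,"z":0,"roll":-0.8},{"x":0,"y":0,"z":0,"roll":0},{"x":0,"y":0,"z":0,"roll":0}]' 1 60
```

```text
t: 0.82
tool_pos: [0.166, 0.6025, 0.2421]
tool_rot: [0.028, -3.141, 0.0]
contact_force: [0.7, 0.4, 0.2]
opening: -0.0
```

```bash
python3 -m crank '[{"x":-0.6,"y":-0.5,"z":0,"roll":0},{"x":-0.6,"y":-0.5,"z":0,"roll":0},{"x":-0.6,"y":-0.5,"z":0,"roll":0},{"x":-0.6,"y":-0.5,"z":0,"roll":0},{"x":-0.6,"y":-0.5,"z":0,"roll":0},{"x":-0.6,"y":-0.5,"z":0,"roll":0},{"x":-0.6,"y":-0.5,"z":0,"roll":0},{"x":-0.6,"y":-0.5,"z":0,"roll":0},{"x":0,"y":0,"z":0.3,"roll":0},{"x":0,"y":0,"z":0.3,"roll":0}]'
python3 - <<'E'
from h import *
d=ctrl.get_image("scene"); cv2.imwrite("pics/s1.png",d["img"][:,:,::-1]); print(ctrl.get_obs()["tool_pos"])
E
```

```text
t: 2.08
tool_pos: [0.4581, 0.3682, 0.2051]
tool_rot: [0.029, -3.141, -0.0]
contact_force: [-0.6, -0.9, -0.4]
opening: 0.0002
[0.4563005  0.36760872 0.20146683]
```

View pics/s1.png

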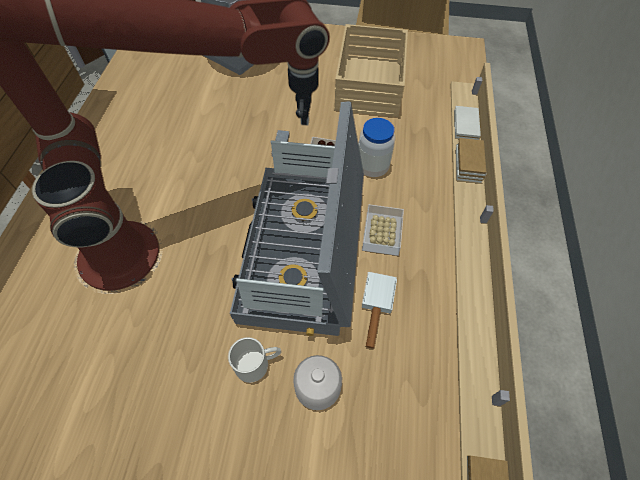

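The gripper is at about (303,120), left of the left shield, and the forearm is high and clear. Next I fold the left shield along its arc.

```bash
python3 -m crank '[{"x":0,"y":-0.4,"z":0.04,"roll":0},{"x":0,"y":-0.4,"z":0.04,"roll":0},{"x":0,"y":-0.4,"z":0.04,"roll":0},{"x":0,"y":-0.3,"z":0.05,"roll":0},{"x":0,"y":-0.3,"z":0.05,"roll":0},{"x":0,"y":-0.29,"z":0.16,"roll":0},{"x":0,"y":-0.29,"z":0.17,"roll":0},{"x":0,"y":0,"z":0,"roll":0}]'
python3 - <<'E'
from h import *
d=ctrl.get_image("scene"); cv2.imwrite("pics/s2.png",d["img"][:,:,::-1]); print(ctrl.get_obs()["tool_pos"])
E
```

```text
t: 3.12
tool_pos: [0.4604, 0.2238, 0.1714]
tool_rot: [0.027, -3.138, 0.002]
contact_force: [0.1, 0.2, 0.3]
opening: 0.0
[0.46077914 0.22450946 0.17217519]
```

View pics/s2.png

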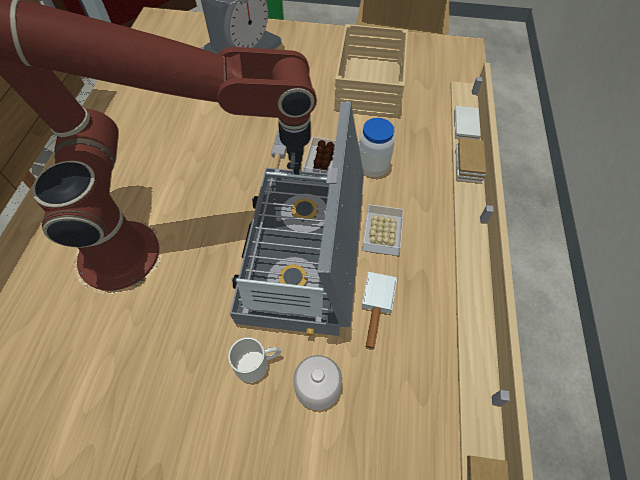

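The left flap is folding (free edge at about row 172) and the stove hasn't moved. I'll press it down.

```bash
python3 -m crank '[{"x":0,"y":-0.19,"z":0.27,"roll":0},{"x":0,"y":-0.19,"z":0.27,"roll":0},{"x":0,"y":-0.1,"z":0.3,"roll":0},{"x":0,"y":-0.05,"z":0.3,"roll":0},{"x":0,"y":0,"z":0.1,"roll":0},{"x":0,"y":0,"z":0.05,"roll":0},{"x":0,"y":0,"z":0,"roll":0}]'
```

```text
t: 4.05
tool_pos: [0.4616, 0.1933, 0.0978]
tool_rot: [0.031, -3.139, 0.003]
contact_force: [-8.6, -3.7, 14.6]
opening: -0.0
```

```bash
python3 -m crank '[{"x":0,"y":0,"z":0.05,"roll":0},{"x":0,"y":0,"z":0,"roll":0}]'; python3 -m crank '[{"x":0,"y":0,"z":-0.6,"roll":0},{"x":0,"y":0,"z":-0.9,"roll":0},{"x":0,"y":0,"z":-0.9,"roll":0},{"x":0,"y":-0.7,"z":-0.5,"roll":0},{"x":0,"y":-0.9,"z":0,"roll":0},{"x":0,"y":-0.9,"z":0,"roll":0},{"x":0,"y":-0.9,"z":0,"roll":0},{"x":0,"y":-0.9,"z":0,"roll":0},{"x":0,"y":-0.9,"z":0,"roll":0},{"x":0,"y":-0.9,"z":0,"roll":0}]'
python3 - <<'E'
from h import *
d=ctrl.get_image("scene"); cv2.imwrite("pics/s3.png",d["img"][:,:,::-1])
d=ctrl.get_image("top"); cv2.imwrite("pics/t3.png",d["img"][:,:,::-1]); print(ctrl.get_obs()["tool_pos"])
E
```

```text
t: 4.3
tool_pos: [0.4617, 0.1933, 0.0976]
tool_rot: [0.032, -3.138, 0.004]
contact_force: [-17.0, -6.7, 30.9]
opening: -0.0003
t: 5.55
tool_pos: [0.4688, -0.174, 0.2666]
tool_rot: [-0.03, 3.141, 0.0]
contact_force: [-0.3, -0.5, 0.3]
opening: -0.0
[ 0.46857045 -0.17621968  0.26632055]
```

View pics/s3.png

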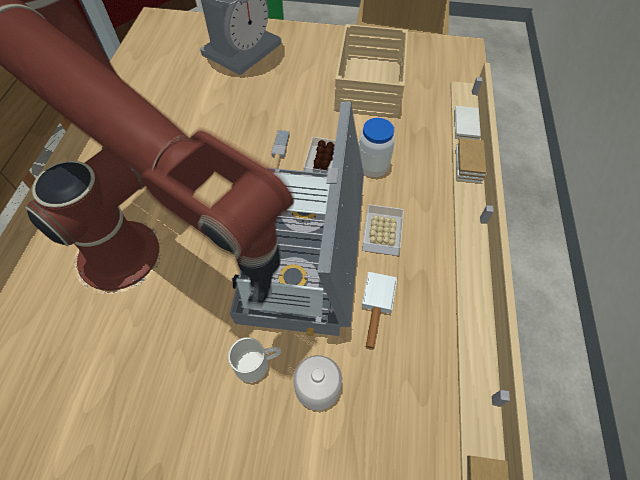

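View pics/t3.png

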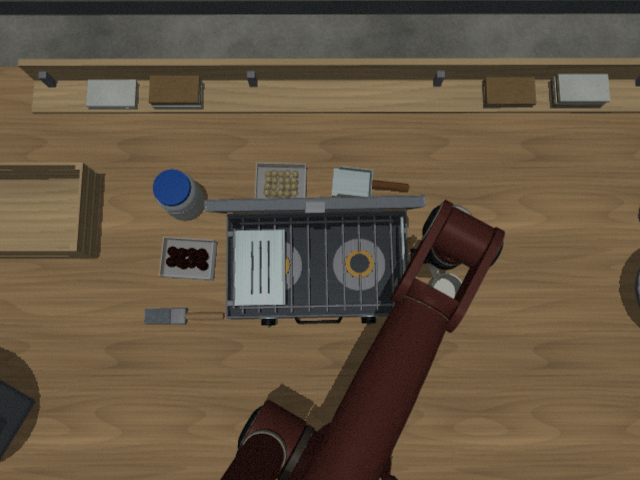

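The left flap is flat (free edge at column ~285 in the top view). Next is the right one, mirrored.

```bash
python3 -m crank '[{"x":0,"y":0,"z":0.4,"roll":0},{"x":0,"y":0,"z":0.4,"roll":0},{"x":0,"y":0,"z":0.4,"roll":0},{"x":0,"y":0.25,"z":0,"roll":0},{"x":0,"y":0.25,"z":0,"roll":0},{"x":0,"y":0.29,"z":0.05,"roll":0},{"x":0,"y":0.29,"z":0.05,"roll":0},{"x":0,"y":0.29,"z":0.16,"roll":0},{"x":0,"y":0.29,"z":0.17,"roll":0},{"x":0,"y":0,"z":0,"roll":0}]'; python3 -m crank '[{"x":0,"y":0.19,"z":0.27,"roll":0},{"x":0,"y":0.19,"z":0.27,"roll":0},{"x":0,"y":0.1,"z":0.3,"roll":0},{"x":0,"y":0.05,"z":0.3,"roll":0},{"x":0,"y":0,"z":0.1,"roll":0},{"x":0,"y":0,"z":0.05,"roll":0},{"x":0,"y":0,"z":0,"roll":0}]'
```

```text
t: 6.9
tool_pos: [0.4659, -0.0711, 0.1672]
tool_rot: [0.033, -3.138, -0.002]
contact_force: [-0.1, 0.2, -0.4]
opening: 0.0
t: 7.78
tool_pos: [0.4663, -0.0405, 0.0975]
tool_rot: [0.031, -3.136, -0.003]
contact_force: [-22.6, 5.7, 42.0]
opening: -0.0
```

```bash
python3 -m crank '[{"x":0,"y":0,"z":-0.5,"roll":0},{"x":0,"y":0,"z":-0.9,"roll":0},{"x":0,"y":0,"z":-0.9,"roll":0},{"x":0,"y":0,"z":-0.9,"roll":0},{"x":0,"y":0,"z":-0.9,"roll":0},{"x":0,"y":0,"z":-0.9,"roll":0},{"x":0,"y":0.4,"z":-0.3,"roll":0},{"x":0,"y":0.5,"z":0,"roll":0},{"x":0,"y":0,"z":0,"roll":0}]'
python3 - <<'E'
from h import *
d=ctrl.get_image("scene"); cv2.imwrite("pics/s4.png",d["img"][:,:,::-1])
d=ctrl.get_image("top"); cv2.imwrite("pics/t4.png",d["img"][:,:,::-1]); print(ctrl.get_obs()["tool_pos"])
E
```

```text
t: 8.9
tool_pos: [0.4655, 0.0139, 0.4089]
tool_rot: [0.034, -3.141, -0.0]
contact_force: [0.4, -0.4, 0.1]
opening: -0.0002
[0.4654043  0.01274161 0.4084897 ]
```

View pics/s4.png

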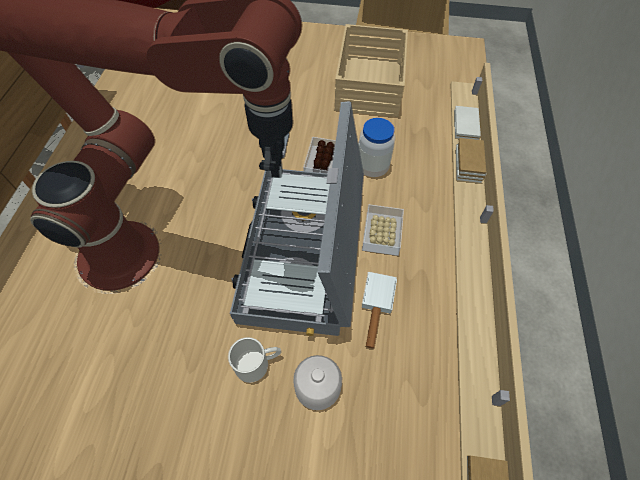

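View pics/t4.png

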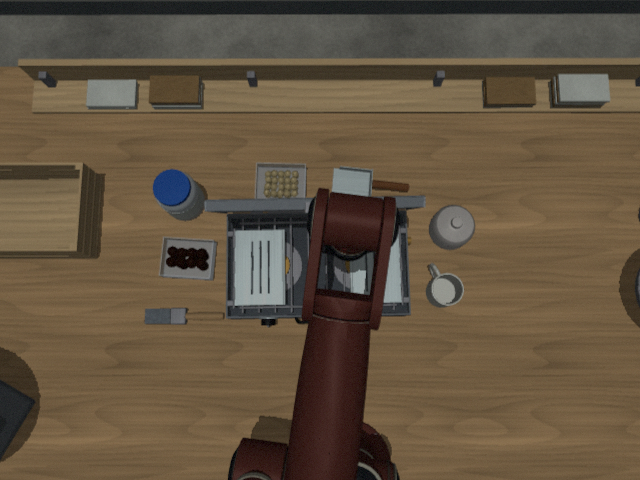

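Both flaps lie flat and nothing has shifted. Now I go over and behind the lid.

```bash
python3 -m crank '[{"x":-0.7,"y":0.2,"z":0,"roll":0},{"x":-0.7,"y":0.2,"z":0,"roll":0},{"x":-0.7,"y":0.2,"z":0,"roll":0},{"x":-0.7,"y":0.2,"z":0,"roll":0},{"x":-0.6,"y":0.2,"z":0,"roll":0},{"x":0,"y":0,"z":0,"roll":0}]'
python3 - <<'E'
from h import *
d=ctrl.get_image("scene"); cv2.imwrite("pics/s5.png",d["img"][:,:,::-1]); print(ctrl.get_obs()["tool_pos"])
E
```

```text
t: 9.75
tool_pos: [0.6696, 0.0762, 0.4061]
tool_rot: [0.029, -3.137, 0.0]
contact_force: [-0.4, -1.0, -0.3]
opening: -0.0001
[0.66863356 0.07591553 0.40722991]
```

View pics/s5.png

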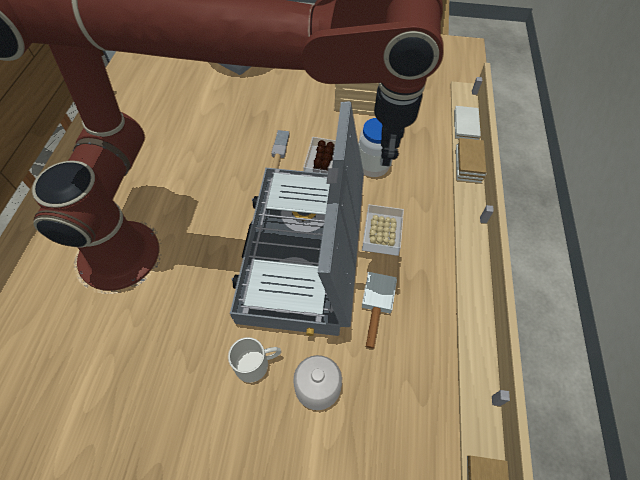

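```bash
python3 -m crank '[{"x":0,"y":0,"z":0.5,"roll":0},{"x":0,"y":0,"z":0.6,"roll":0},{"x":0,"y":0,"z":0.46,"roll":0},{"x":0.33,"y":0,"z":0,"roll":0},{"x":0.33,"y":0,"z":0,"roll":0},{"x":0.33,"y":0,"z":0,"roll":0},{"x":0.31,"y":0,"z":0.04,"roll":0},{"x":0.31,"y":0,"z":0.08,"roll":0},{"x":0,"y":0,"z":0,"roll":0}]'
python3 - <<'E'
from h import *
d=ctrl.get_image("scene"); cv2.imwrite("pics/s6.png",d["img"][:,:,::-1]); o=ctrl.get_obs();print(o["tool_pos"],o["contact_force"])
E
```

```text
t: 10.92
tool_pos: [0.5703, 0.0742, 0.3095]
tool_rot: [-0.029, 3.141, -0.0]
contact_force: [0.1, -0.3, 0.4]
opening: -0.0002
[0.57078116 0.0743663  0.30937468] [ 0.50821258 -0.99932196 -0.11327001]
```

View pics/s6.png

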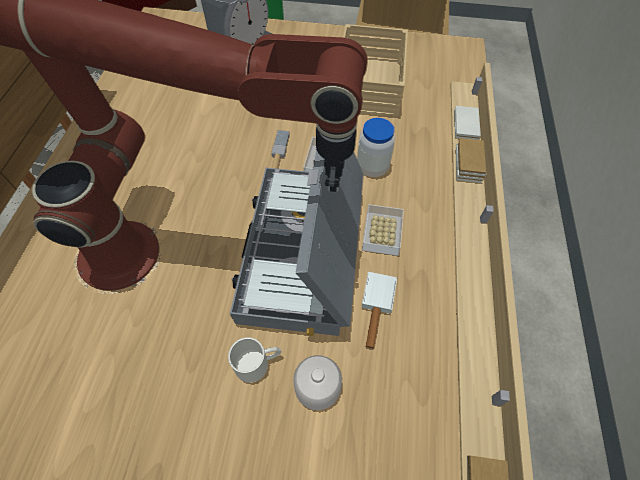

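The lid is swinging forward (free edge now near column 300 at its lower end) and the stove is still. Continuing along the arc.

```bash
python3 -m crank '[{"x":0.33,"y":0,"z":0.12,"roll":0},{"x":0.33,"y":0,"z":0.13,"roll":0},{"x":0.3,"y":0,"z":0.2,"roll":0},{"x":0.3,"y":0,"z":0.22,"roll":0},{"x":0.3,"y":0,"z":0.25,"roll":0},{"x":0.25,"y":0,"z":0.28,"roll":0},{"x":0.23,"y":0,"z":0.29,"roll":0},{"x":0.2,"y":0,"z":0.3,"roll":0},{"x":0,"y":0,"z":0,"roll":0}]'
python3 - <<'E'
from h import *
d=ctrl.get_image("scene"); cv2.imwrite("pics/s7.png",d["img"][:,:,::-1]); o=ctrl.get_obs();print(o["tool_pos"],o["contact_force"])
E
```

```text
t: 12.1
tool_pos: [0.436, 0.0722, 0.2001]
tool_rot: [0.029, -3.138, 0.0]
contact_force: [-0.0, -0.5, 0.3]
opening: -0.0001
[0.43698314 0.07224943 0.20120822] [0.60474737 0.30601297 0.09475753]
```

View pics/s7.png

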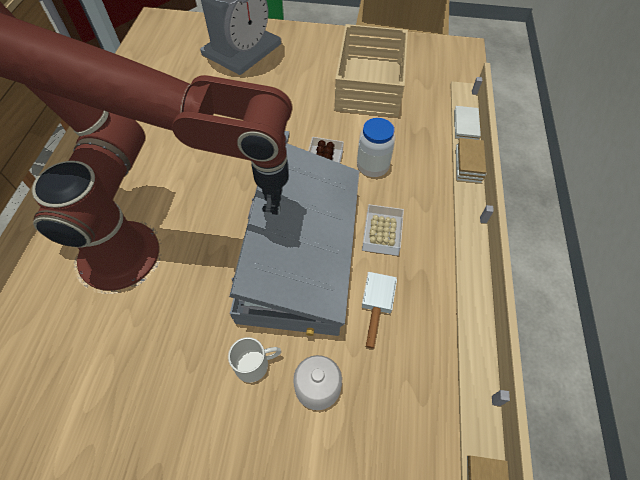

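The lid is at roughly 0.4 rad. Next I press it shut.

```bash
python3 -m crank '[{"x":0.11,"y":0,"z":0.28,"roll":0},{"x":0.11,"y":0,"z":0.28,"roll":0},{"x":0.11,"y":0,"z":0.28,"roll":0},{"x":0.05,"y":0,"z":0.25,"roll":0},{"x":0,"y":0,"z":0.2,"roll":0},{"x":0,"y":0,"z":0.1,"roll":0},{"x":0,"y":0,"z":0,"roll":0}]'
```

```text
t: 13.02
tool_pos: [0.4148, 0.072, 0.1182]
tool_rot: [-0.03, 3.141, 0.0]
contact_force: [0.9, 0.2, 0.8]
opening: 0.0002
```

```bash
python3 -m crank '[{"x":0,"y":0,"z":0.05,"roll":0},{"x":0,"y":0,"z":0.05,"roll":0},{"x":0,"y":0,"z":0,"roll":0}]'
```

```text
t: 13.4
tool_pos: [0.4151, 0.0721, 0.1178]
tool_rot: [0.031, -3.139, 0.001]
contact_force: [-18.7, -0.0, 32.9]
opening: -0.0003
```

```bash
python3 -m crank '[{"x":0,"y":0,"z":-0.3,"roll":0},{"x":0,"y":0,"z":-0.9,"roll":0},{"x":0,"y":0,"z":-0.9,"roll":0},{"x":0,"y":0.8,"z":-0.5,"roll":0},{"x":0,"y":1,"z":0,"roll":0},{"x":0,"y":1,"z":0,"roll":0},{"x":0,"y":1,"z":0,"roll":0},{"x":0,"y":1,"z":0,"roll":0},{"x":0,"y":1,"z":0,"roll":0},{"x":0,"y":0,"z":0,"roll":0}]'
python3 - <<'E'
from h import *
d=ctrl.get_image("scene"); cv2.imwrite("pics/s8.png",d["img"][:,:,::-1])
a=d["img"][95:345,220:410,::-1]; cv2.imwrite("pics/s8z.png",cv2.resize(a,None,fx=2.4,fy=2.4,interpolation=cv2.INTER_CUBIC))
d=ctrl.get_image("top"); cv2.imwrite("pics/t8.png",d["img"][:,:,::-1]); print(ctrl.get_obs()["tool_pos"])
E
```

```text
t: 14.65
tool_pos: [0.4069, 0.4231, 0.2666]
tool_rot: [0.037, -3.14, 0.001]
contact_force: [1.3, -1.0, 0.3]
opening: -0.0002
[0.40756267 0.42030069 0.26730955]
```

View pics/s8z.png

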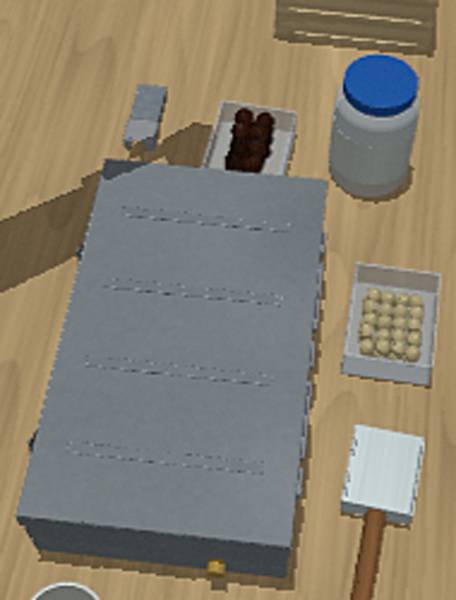

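View pics/t8.png

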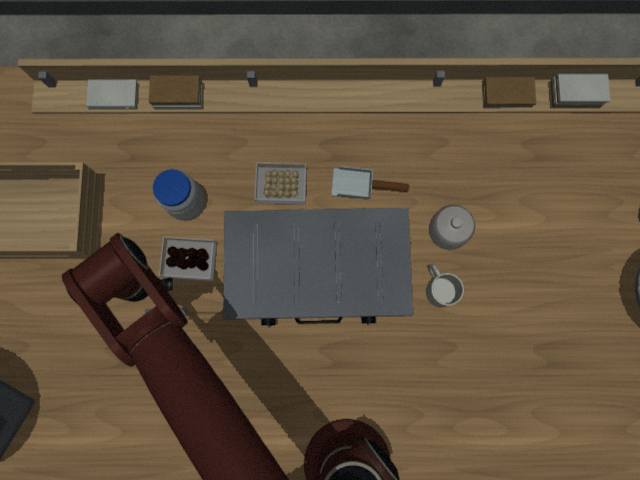

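```bash
python3 - <<'E'
from h import *
d=ctrl.get_image("top");s=ctrl.get_image("scene")
g=lambda u,v:(220+u/2.4-.3,95+v/2.4-.3)
for n,a,b in[("FL",(223.5,318.5),(107,162)),("FR",(412.5,315),(20,519)),("BL",(224,212),(327,182)),("BR",(409,208.5),(293,545))]:
    print(n,np.round(tri(d,a,s,g(*b)),3) if 0 else [np.round(x,3) for x in tri(d,a,s,g(*b))])
E
python3 - <<'E'
import cv2
a=cv2.absdiff(cv2.imread("pics/top0.png"),cv2.imread("pics/t8.png")).max(2)
for n,(r0,r1,c0,c1) in dict(knobs=(318,328,255,380),mug_can=(200,310,427,480),gink=(165,195,255,305),scoop=(165,195,330,410),chest=(240,280,172,215),jar=(165,215,153,200)).items(): print(n,(a[r0:r1,c0:c1]>25).sum())
E
```

```text
FL [array([0.352, 0.298, 0.099]), np.float64(0.002)]
FR [array([ 0.36 , -0.155,  0.096]), np.float64(0.003)]
BL [array([0.613, 0.304, 0.1  ]), np.float64(0.002)]
BR [array([ 0.621, -0.151,  0.109]), np.float64(0.007)]
knobs 17
mug_can 0
gink 0
scoop 0
chest 25
jar 0
```

```bash
python3 -c "
from station import ctrl
print(ctrl.finish_job())"
```

```text
the job is handed in; nothing more can be done
None
```

The stove is shut up: I pushed the left shield flat, then the right one, and only then swung the lid over and pressed it shut. I used only the closed fingertips, and the job was handed in at about 15 s of the 67 s allowed.

- **Shields:** both lay flat in the pictures before I touched the lid. I pressed each one down against a firm stop.
- **Lid:** the fingertips met a hard stop at about 107 mm, which is the stated shut height, with about 33 N upward force. The camera check of the lid's corners gave 96 to 109 mm. It read mostly low, as earlier points from the same two views had by about 3–11 mm, so the corners look level but only to that accuracy.
- **Stove and things around it:** comparing the first and last top pictures, the mug, gas can, ginkgo tray, scoop and jar showed no change. A few pixels differed at the knobs (17) and by the chestnut tray (25). I put those down to shadow and the arm nearby, since both stand in the same place in the pictures. I did not compare the brush numerically because the arm covered it in the last top picture, but it is visible in the scene picture and the arm never went near it.
- **Forces:** the highest reading I saw was about 48 N in total, while pressing the right shield flat with the fingertips. At the end the arm was clear of everything.

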